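# Pack the tea box

## Task

Pack the smaller of the two cork-topped jars and the square steel tin into the free part of the open wooden tea box, side by side next to the pot that is already in it, both standing upright on the box's floor. Set them down rather than dropping them, and leave the larger jar where it stands.

Things in the scene. Friction and masses are not known exactly. Their poses are not given: they have to be found in the camera images.
- tea_box: Open wooden box, fixed, 236 (x) by 96 (y) by 45 mm high, walls and floor 8 mm. A round pot, 66 mm across, top 98 mm above the worktop, is fixed inside at x = +74, y = 0. Free inside: x -110 to +41, y -40 to +40 mm: room for jar and tin in a row along x, either order, about 12 mm per gap. Origin: centre of underside, on the worktop; x along the length to the pot, roughly away from the robot; z up.
- small_jar: The smaller cork-topped jar, to be packed: upright glass cylinder 58 mm across and straight-sided up to 74 mm, cork stopper 42 mm across on top, 104 mm high in all, about 0.3 kg. Origin: centre of the underside; z up along its axis.
- tin: Square steel tea tin with a lid, to be packed: upright, 56 by 56 mm and 92 mm high, about 0.2 kg; the lid (top 18 mm) is fixed and only 0.5 mm proud of the sides. Origin: centre of the underside; x and y square to its sides, z up.
- large_jar: The larger cork-topped jar, a bystander: 86 mm across, 125 mm high, glass with a cork stopper. Origin: centre of the underside; z up. A white mug, a flat trivet and a pink kettle also stand about and are not needed.
Things that resemble listed ones, but are neither listed nor needed, are in the scene too. What is shaped like the small_jar but purple or yellow is not meant.

How it is judged:
By the outcome, as a careful person would: the job done as asked, in the order asked, and still so for the second after the job is handed in, with the robot touching nothing.
It also fails if it takes over 58 s, if anything falls off the work surface, if the arm or the gripper's body presses on something with over 40 N, if the wrist force passes 120 N, or if a joint passes its speed limit or range.

## Robot

A 6-joint arm with a two-finger parallel gripper is mounted at the origin on the work surface. World frame = base frame: x ahead of the robot, y to its left, z up, the work surface at z = 0. Lengths are in mm, angles in rad, forces in N, time in s.
With the tool pointing down it reaches from about 275 to 1000 mm from the base axis. Payload 8.4 kg.
Tool frame: the origin (TCP) lies at the very end of the fingers, on their centre line; the grasp point (between the pads) lies 19 mm behind it; z points along the fingers, y is the line along which they close (so a half turn about z gives the same grasp; the last joint's range is limited). The gripper opens to 85 mm and grips with 20 to 120 N. Pads are 22 mm wide; open, the fingers measure 114 mm over their backs; the gripper's body (76 mm by 85 mm) begins 54 mm behind the grasp point. The pads swing forward as they close: fully open they stand 13 mm farther back than shut.
Start: joints at [-1.249, 0.353, 1.633, -0, 1.155, -0.002], TCP at [198.856, -592.524, 231.281] pointing down, gripper open.
Joint ranges: [-2.63, 2.63], [-0.92, 2.1], [0.06, 2.66], [-1.3, 4.44], [0, 2.69], [-3.02, 3.02]. Speed limits (rad/s): [2.22, 2.22, 2.79, 3.14, 3.14, 3.14].

## Interface

Orientations are given as [roll, pitch, yaw] about the fixed x, y, z axes, in that order (R = Rz(yaw) Ry(pitch) Rx(roll)).
In Python, from rig import sensors, grab_frame, camera_params, order gives the robot as it stands. The module is installed in compiled form; this text tells all that it offers.
- The arm moves only by the tool move_arm, never from a script. Its argument "motion" is a list of rows, each a list of 7 numbers: the turn, a rotation vector about the tool's x, y, z in shares of pi/2 rad (1.0 is pi/2 rad), then the shift along the tool's x, y, z in a scale on which 1.0 is 1 m, then the finger opening in m, from 0 to 0.0854. A call has 1 to 8 rows; each row is the pose to reach, as a shift and turn from the pose commanded when the call began, along the tool's axes at that moment; what a row does not reach only later rows make up. A row lasts 1/8 s, in which the tool goes at most 62.5 mm and 10.7 degrees, less where a joint would pass 70% of its speed; a pose out of reach is approached as far as the arm can. A call with a gripper value outside its range is refused whole. The fingers move at their own pace and stop on an object; "grip_force" is the grip in N (left out, the last holds). Time passes only in rows, so rows that repeat a pose let the fingers close. It gives the time, the measured TCP pose, the force, the opening and the grip force at its end, in the units of the state.
- sensors.sense(): the state, without advancing time (a new reading comes with each control period).
- grab_frame(name): name is "scene" or "side" or "wrist"; returns (picture, depth): 420x560x3 uint8, red, green, blue; 420x560 float32, mm along the optical axis (not along the pixel's ray), 0 where there is no reading.
- camera_params(name): a dict with "camera_matrix" (3x3 intrinsics, pixels), "world_from_camera" (4x4, takes a point from camera to world coordinates). Camera axes: x right, y down, z forward; pixel columns grow to the right and rows downward; lengths in mm; the calibration is good to about 2 mm. The wrist camera is an equidistant fisheye: a pixel r from the principal point sees the ray r / f radians off the axis. A picture is of the moment at which its call begins: read the wrist's pose just before it. camera_params takes no time and is no camera call; for the wrist camera it gives the pose at the moment of the call.
- order.sign_off(): hands the job in; it is judged then, once.
The state is a dict: "clock": time; "qpos": joint angles; "qvel": joint speeds; "joint_efforts": joint torques, N m; "eef_pos": TCP position; "tcp_rot": TCP orientation; "contact_force": force on the tool from outside, world axes, zero at the start; "wrist_torque": the same for the moment, N m; "opening": opening from 0.0 (shut) to 1.0 (fully open); "grasp_force": force on a finger pad.
Only numpy, scipy, OpenCV 4.12 (cv2) and the standard library are available. Lean on these libraries where they do the work, as an engineer would, in place of code of your own. Each camera call takes 0.05 s, during which the arm holds its last target. There are 200 camera calls.

## Working session

There is one attempt and no reset: what is moved stays moved. The work goes in short steps, Python scripts to look and compute and a tool call to move; the robot and the scene stay as the last step left them, time stands still between calls to the robot, and variables do not carry over. Pictures are saved under pics/ and viewed, at most 10 in all, crops included, and the job is handed in when it is done.

Besides the shell and the picture viewer there is one more tool, called after ">>>" by a JSON object that holds its "method" and its "body". move_arm: Moves the arm, as the interface text tells. Its arguments: {"type":"object","properties":{"motion":{"type":"array","items":{"type":"array","items":{"type":"number"}}},"grip_force":{"type":"number"}},"required":["motion"]}

```bash
mkdir -p pics
cat > h.py <<'E'
import numpy as np, cv2
from rig import sensors, grab_frame, camera_params, order
def take(n,f):
    P=camera_params(n); im,d=grab_frame(n)
    cv2.imwrite(f'pics/{f}.png',im[:,:,::-1]); np.savez(f'{f}.npz',im=im,d=d,K=P['camera_matrix'],T=P['world_from_camera'],fish=(n=='wrist'))
    return im,d
def load(f):
    z=np.load(f+'.npz'); return z
def rays(z,uv):
    uv=np.atleast_2d(uv).astype(float);K=z['K'];x=(uv-[K[0,2],K[1,2]])/[K[0,0],K[1,1]]
    if z['fish']:
        r=np.linalg.norm(x,axis=1,keepdims=True)+1e-12; d=np.hstack([x/r*np.sin(r),np.cos(r)])
    else: d=np.hstack([x,np.ones((len(x),1))])
    return z['T'][:3,3],d@z['T'][:3,:3].T,d
def onplane(z,uv,h):
    o,d,_=rays(z,uv); return o+d*((h-o[2])/d[:,2:])
def cloud(z):
    d=z['d'];H,W=d.shape;u,v=np.meshgrid(np.arange(W),np.arange(H));uv=np.c_[u.ravel(),v.ravel()]
    o,r,c=rays(z,uv); p=o+r*(d.ravel()/c[:,2])[:,None]; p[d.ravel()==0]=np.nan; return p.reshape(H,W,3)
E
python3 - <<'E'
from h import *
s=sensors.sense();print(s)
for n in('scene','side','wrist'):
    take(n,n+'0'); z=load(n+'0'); print(n,z['K'].round(1).tolist(),z['T'].round(3).tolist(),(z['d']==0).mean())
cv2.imwrite('pics/ab.png',cv2.resize(np.hstack([cv2.imread('pics/scene0.png'),cv2.imread('pics/side0.png')]),(800,300)))
E
```

```text
{'clock': 0.0, 'qpos': array([-1.24938959e+00,  3.53595596e-01,  1.63412276e+00,  1.95946086e-05,
        1.15517267e+00, -2.39857536e-03]), 'qvel': array([ 1.10732126e-04, -1.17171036e-03,  8.42806654e-06,  1.63365071e-03,
       -1.12780246e-03, -1.91506198e-04]), 'joint_efforts': array([ 3.57973535e-03, -6.05244040e+01, -3.42062438e+01,  1.69772379e-04,
        9.18434904e-03,  1.30999732e-05]), 'eef_pos': array([ 198.72265736, -592.08415615,  230.59935562]), 'tcp_rot': array([-3.14029432e+00, -2.10303256e-05,  3.23797377e-01]), 'contact_force': array([ 0.62415225, -0.34201991, -0.3765729 ]), 'wrist_torque': array([-0.00277768, -0.01322839,  0.04223672]), 'grasp_force': 0.0, 'opening': 1.001018690308633}
scene [[486.9, 0.0, 274.0], [0.0, 486.9, 212.9], [0.0, 0.0, 1.0]] [[0.115, 0.555, -0.824, 1106.618], [0.993, -0.053, 0.103, -32.866], [0.014, -0.83, -0.557, 463.575], [0.0, 0.0, 0.0, 1.0]] 0.00383078231292517
side [[400.0, 0.0, 284.8], [0.0, 400.0, 203.6], [0.0, 0.0, 1.0]] [[0.966, -0.179, 0.186, 381.348], [-0.258, -0.634, 0.729, -449.884], [-0.013, -0.753, -0.658, 475.259], [0.0, 0.0, 0.0, 1.0]] 0.0040943877551020405
wrist [[325.2, 0.0, 278.3], [0.0, 325.2, 213.6], [0.0, 0.0, 1.0]] [[0.318, -0.915, -0.248, 261.553], [-0.948, -0.307, -0.082, -571.48], [-0.001, 0.262, -0.965, 373.625], [0.0, 0.0, 0.0, 1.0]] 0.016619897959183675
```

View pics/scene0.png

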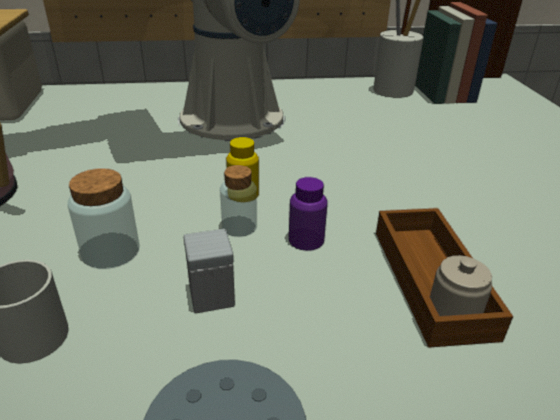

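View pics/side0.png

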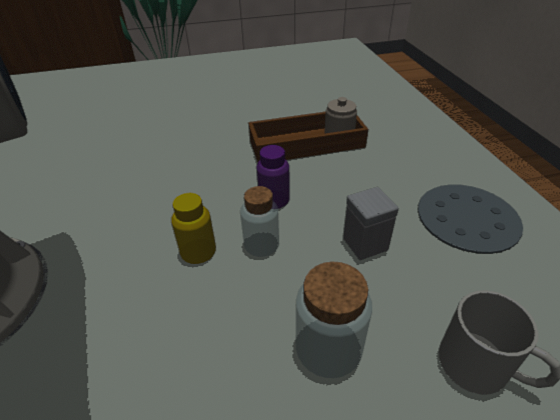

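The scene view shows the small jar at about (238,200), the tin at (210,270), the box around (440,270) with the pot at (462,285), the yellow decoy at (243,170) and the purple one at (308,213). In the side view they're at (259,220), (369,222) and (308,133). Next I'll measure from both views.

Run:
```python
from h import *
def fitc(p):
    A=np.c_[2*p[:,:2],np.ones(len(p))];s=np.linalg.lstsq(A,(p[:,:2]**2).sum(1),rcond=None)[0];return s[:2],np.sqrt(s[2]+s[0]**2+s[1]**2)
R={'scene0':{'jar':(180,165,270,235),'tin':(175,225,245,312),'box':(370,200,520,345),'large':(60,165,145,260),'purple':(280,175,335,255),'yellow':(222,135,263,203)},
'side0':{'jar':(235,180,285,260),'tin':(335,183,402,260),'box':(240,90,375,165),'large':(285,260,378,372),'purple':(253,145,295,210),'yellow':(168,190,220,268)}}
for f in R:
    z=load(f);c=cloud(z);hsv=cv2.cvtColor(z['im'],cv2.COLOR_RGB2HSV)
    for k,(a,b,u,v) in R[f].items():
        p=c[b:v,a:u].reshape(-1,3);h=hsv[b:v,a:u].reshape(-1,3)
        ok=p[:,2]>8; p=p[ok];h=h[ok]
        top=np.percentile(p[:,2],99.5); t=p[p[:,2]>top-(4 if k!='box' else 3)]
        print(f,k,'top',top.round(1),'n',len(t),'mean',t.mean(0).round(1),'min',p.min(0).round(0),'max',p.max(0).round(0))
        if k in('tin',): 
            r=cv2.minAreaRect(t[:,:2].astype(np.float32));print('  rect',np.round(r[0],1),np.round(r[1],1),r[2])
        if k=='box':
            w=p[(p[:,2]>38)&(p[:,2]<50)&(p[:,2]>0)]
            r=cv2.minAreaRect(w[:,:2].astype(np.float32));print('  rim',np.round(r[0],1),np.round(r[1],1),r[2],np.median(w[:,2]).round(1))
            q=p[p[:,2]>60];print('  pot',fitc(q),q.mean(0).round(1))
        if k in('jar','large','purple','yellow'):
            r=cv2.minAreaRect(t[:,:2].astype(np.float32));print('  cork',np.round(r[0],1),np.round(r[1],1))
            q=p[(p[:,2]>15)&(p[:,2]<65)];print('  body fit',fitc(q) if len(q)>50 else None,len(q))
```

```text
scene0 jar top 104.7 n 317 mean [457.9  -7.9 103.5] min [360. -85.   8.] max [601.  33. 106.]
  cork [456.7  -8. ] [40.7 39.8]
  body fit (array([421.46917949,  -4.10653077]), np.float64(59.0414186015811)) 1092
scene0 tin top 93.1 n 1229 mean [618.4 -54.4  91.6] min [463. -85.   8.] max [648.  -2.  94.]
  rect [615.7 -54.3] [58.2 55.8] 8.568429946899414
scene0 box top 97.0 n 144 mean [689.4 253.4  96.5] min [493. 205.   8.] max [734. 306.  99.]
  rim [613.2 256. ] [ 98.1 239.7] 89.17147064208984 44.5
  pot (array([693.11326596, 250.99353656]), np.float64(22.805635653006448)) [698.7 247.6  78.8]
scene0 large top 125.7 n 1074 mean [ 503.4 -205.   124.5] min [ 466. -247.    8.] max [ 545. -162.  127.]
  cork [ 500.8 -205.7] [68.1 68.5]
  body fit (array([ 499.48241952, -205.66941548]), np.float64(42.55522453882632)) 1718
scene0 purple top 104.9 n 351 mean [503.4  94.4 103.6] min [479.  66.   8.] max [533. 123. 105.]
  cork [501.2  94.4] [42.1 40. ]
  body fit (array([501.07589801,  95.33901179]), np.float64(28.372226091816806)) 1008
scene0 yellow top 105.0 n 542 mean [415.3  -2.4 103.5]
[... 716 characters left out ...]
oat64(119.91715880634997)) [600.7 175.5  87.1]
side0 large top 126.4 n 2692 mean [ 496.9 -207.9  124.9] min [ 455. -249.    8.] max [ 540. -171.  128.]
  cork [ 497.4 -206.1] [68.9 68.4]
  body fit (array([ 497.82912713, -205.2451746 ]), np.float64(42.72312836016312)) 1451
side0 purple top 105.3 n 599 mean [477.8  40.6 103.9] min [442. -29.   8.] max [572. 252. 106.]
  cork [475.5  43.6] [155.2  41.3]
  body fit (array([515.29539429, 144.52681424]), np.float64(75.9898864659899)) 704
side0 yellow top 105.3 n 449 mean [351.9   3.  103.9] min [323. -25.   8.] max [381.  24. 106.]
  cork [351.7   4.1] [39.9 39.6]
  body fit (array([352.03906959,   5.12079217]), np.float64(28.43016289776754)) 898
```

Run:
```python
from h import *
for f in('scene0','side0','wrist0'):
    c=cloud(load(f)).reshape(-1,3)
    m=(c[:,2]>130)&(c[:,0]>100)&(c[:,0]<900)&(c[:,1]>-900)&(c[:,1]<600)
    q=c[m]; 
    H,_,_=np.histogram2d(q[:,0],q[:,1],bins=[range(100,901,100),range(-900,601,100)])
    for i,j in np.argwhere(H>20):
        s=q[(q[:,0]//100==i+1)&(q[:,1]//100==j-9)]; print(f,100+100*i,-900+100*j,len(s),s[:,2].max().round())
z=load('scene0'); c=cloud(z); print(c[150:205:10,3].round(0))
```

```text
scene0 100 -100 377 299.0
scene0 100 0 1943 299.0
scene0 100 100 288 293.0
scene0 200 -100 131 300.0
scene0 200 0 180 299.0
scene0 300 -400 79 165.0
side0 100 -100 481 301.0
side0 100 0 666 313.0
side0 200 -100 165 308.0
side0 200 0 140 312.0
wrist0 100 -600 13572 338.0
wrist0 200 -700 20141 338.0
wrist0 200 -600 28540 335.0
wrist0 200 -500 7457 229.0
wrist0 300 -600 5160 229.0
wrist0 300 -500 1117 230.0
[[ 385. -366.  119.]
 [ 383. -372.  101.]
 [ 381. -377.   83.]
 [ 383. -382.   65.]
 [ 339. -408.   22.]
 [ 346. -411.    6.]]
```

View pics/wrist0.png

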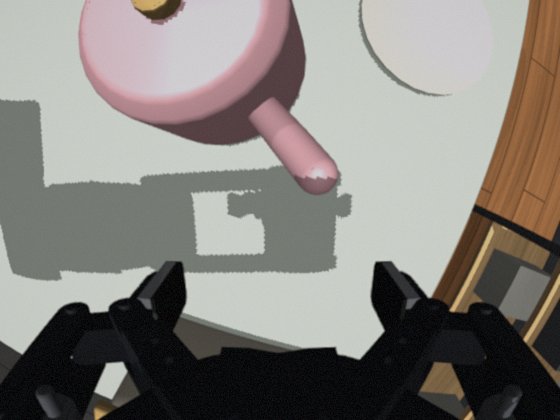

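The wrist view shows the kettle under the arm at (190,70), so I'll rise first and then travel above the jar.

>>> {"method": "move_arm", "body": {"motion": [[0,0,0,0.005,-0.005,-0.03,0.085],[0,0,0,0.02,-0.022,-0.06,0.085],[0,0,0,0.045,-0.05,-0.08,0.085],[0,0,0,0.075,-0.083,-0.08,0.085],[0,0,0,0.11,-0.121,-0.08,0.085],[0,0,0,0.145,-0.16,-0.08,0.085],[0,0,0,0.18,-0.198,-0.08,0.085],[0,0,0,0.214,-0.236,-0.08,0.085]]}}

```text
clock: 1.15
eef_pos: [327.0, -299.1, 311.2]
tcp_rot: [3.142, -0.0, 0.324]
contact_force: [1.2, -0.2, -0.1]
opening: 0.994
grasp_force: 0.0
```

Careful with the scale: turns go in shares of pi/2 rad. That gives: 0.324 rad / 1.5708 = 0.2063.

>>> {"method": "move_arm", "body": {"motion": [[0,0,0.0255,0.035,-0.038,0,0.085],[0,0,0.0509,0.07,-0.077,0,0.085],[0,0,0.0764,0.105,-0.116,0.01,0.085],[0,0,0.1019,0.14,-0.155,0.03,0.085],[0,0,0.1273,0.17,-0.188,0.045,0.085],[0,0,0.1592,0.195,-0.215,0.06,0.085],[0,0,0.1846,0.21,-0.231,0.07,0.085],[0,0,0.2063,0.214,-0.237,0.071,0.085]]}}

```text
clock: 2.15
eef_pos: [453.9, -6.6, 239.3]
tcp_rot: [-3.141, 0.002, 0.0]
contact_force: [0.6, 0.0, 0.7]
opening: 0.995
grasp_force: 0.0
```

>>> {"method": "move_arm", "body": {"motion": [[0,0,0,0,0,0,0.085],[0,0,0,0,0,0,0.085]]}}

```text
clock: 2.4
eef_pos: [454.0, -8.2, 240.4]
tcp_rot: [3.141, -0.0, 0.0]
contact_force: [0.5, -0.1, 0.7]
opening: 0.996
grasp_force: 0.0
```

Run:
```python
from h import *
s=sensors.sense();print(s['clock'],s['eef_pos'],s['tcp_rot'],s['contact_force'])
take('wrist','wrist1');z=load('wrist1');c=cloud(z);hsv=cv2.cvtColor(z['im'],cv2.COLOR_RGB2HSV)
m=(c[:,:,2]>98)&(c[:,:,2]<108)&(abs(c[:,:,0]-455)<35)&(abs(c[:,:,1]+8)<35)
t=c[m];r=cv2.minAreaRect(t[:,:2].astype(np.float32));print('cork',t.mean(0),cv2.minEnclosingCircle(t[:,:2].astype(np.float32)),r)
m=(c[:,:,2]>86)&(c[:,:,2]<98)&(abs(c[:,:,0]-615)<50)&(abs(c[:,:,1]+54)<50)
t=c[m];print(len(t), t.mean(0) if len(t) else 0); 
if len(t)>20: print(cv2.minAreaRect(t[:,:2].astype(np.float32)))
```

```text
2.4 [454.00004638  -8.20592803 240.36265522] [ 3.14146979e+00 -2.86493030e-05  4.23542908e-04] [ 0.46825026 -0.14188253  0.68867666]
cork [455.56688386  -7.66069185 104.19184773] ((454.97467041015625, -7.504271030426025), 20.87942123413086) ((454.9610290527344, -7.651105880737305), (40.87370300292969, 40.87104034423828), 73.8687744140625)
3417 [613.10127518 -52.89763698  92.22574807]
((614.2234497070312, -53.68645095825195), (56.128204345703125, 56.330833435058594), 8.532147407531738)
```

View pics/wrist1.png

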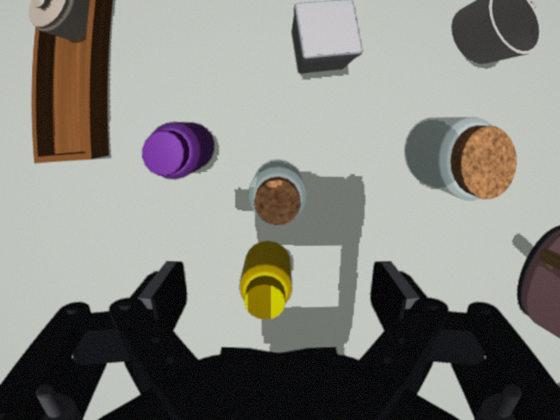

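The wrist view shows the jar clear between the purple (175,150) and yellow (265,285) decoys. Wrist and fixed views agree on the jar at (455,-7.7), so I'll descend and grip.

>>> {"method": "move_arm", "body": {"motion": [[0,0,0,0.001,-0.0005,0.03,0.085],[0,0,0,0.001,-0.0005,0.065,0.085],[0,0,0,0.001,-0.0005,0.1,0.085],[0,0,0,0.001,-0.0005,0.13,0.085],[0,0,0,0.001,-0.0005,0.16,0.085],[0,0,0,0.001,-0.0005,0.18,0.085],[0,0,0,0.001,-0.0005,0.195,0.085],[0,0,0,0.001,-0.0005,0.2,0.085]]}}

```text
clock: 3.45
eef_pos: [454.9, -7.7, 39.8]
tcp_rot: [3.142, 0.001, -0.0]
contact_force: [-0.8, 0.0, 0.5]
opening: 0.995
grasp_force: 0.0
```

>>> {"method": "move_arm", "body": {"motion": [[0,0,0,0,0,0,0.07],[0,0,0,0,0,0,0.065],[0,0,0,0,0,0,0.06],[0,0,0,0,0,0,0.056],[0,0,0,0,0,0,0.05],[0,0,0,0,0,0,0.045],[0,0,0,0,0,0,0.045],[0,0,0,0,0,0,0.045]], "grip_force": 40}}

```text
clock: 4.45
eef_pos: [455.6, -7.4, 41.1]
tcp_rot: [3.142, -0.001, -0.0]
contact_force: [-2.4, 0.3, 9.3]
opening: 0.666
grasp_force: 40.8
```

>>> {"method": "move_arm", "body": {"motion": [[0,0,0,0,0,-0.005,0.045],[0,0,0,0,0,-0.02,0.045],[0,0,0,0,0,-0.04,0.045],[0,0,0,0,0,-0.07,0.045],[0,0,0,0,0,-0.1,0.045],[0,0,0,0,0,-0.13,0.045],[0,0,0,0,0,-0.15,0.045],[0,0,0,0,0,-0.16,0.045]]}}

```text
clock: 5.45
eef_pos: [455.5, -7.4, 202.1]
tcp_rot: [3.142, -0.002, -0.0]
contact_force: [-0.1, 0.3, -3.1]
opening: 0.668
grasp_force: 43.4
```

Run:
```python
from h import *
s=sensors.sense();print(s['clock'],s['eef_pos'],s['contact_force'],s['opening'],s['grasp_force'])
take('side','side2');take('scene','scene2')
for f in('side2','scene2'):
    z=load(f);c=cloud(z)
    m=(c[:,:,2]>230)&(abs(c[:,:,0]-455)<24)&(abs(c[:,:,1]+8)<24);print(f,(c[m][:,2]).min() if m.any() else None)
    # box: rim points
    m=(c[:,:,2]>40)&(c[:,:,2]<50)&(abs(c[:,:,0]-612)<135)&(abs(c[:,:,1]-256)<55)
    w=c[m]; w=w[(abs(w[:,0]-686)>38)|(abs(w[:,1]-255)>38)]
    print(cv2.minAreaRect(w[:,:2].astype(np.float32)),np.median(w[:,2]))
    # wall lines: side wall outer/inner edges by x-bins
    for sgn in(1,-1):
        P=[]
        for x in range(520,720,10):
            q=w[(abs(w[:,0]-x)<5)&(sgn*(w[:,1]-256)>35)]
            if len(q)>3:P.append((x,np.median(q[:,1])))
        P=np.array(P)
        if len(P)>4:
            k=np.polyfit(P[:,0]-612,P[:,1],1);print(' wall',sgn,k.round(4),len(P))
    for x in(494+4,):
        q=w[w[:,0]<510];print(' near end x',np.percentile(q[:,0],[1,50,99]).round(1))
    q=w[w[:,0]>718];print(' far end x',np.percentile(q[:,0],[1,50,99]).round(1) if len(q) else 0)
    m=(c[:,:,2]>5)&(c[:,:,2]<14)&(abs(c[:,:,0]-580)<60)&(abs(c[:,:,1]-256)<36);print(' floor',np.median(c[m][:,2]),m.sum())
    m=(c[:,:,2]>90)&(abs(c[:,:,0]-690)<40)&(abs(c[:,:,1]-255)<40);print(' pot knob',cv2.minAreaRect(c[m][:,:2].astype(np.float32)))
```

```text
5.45 [455.45119028  -7.43264189 202.05731195] [-0.11946386  0.26989366 -3.12320106] 0.6677556270369102 43.36597501533106
side2 230.0840929681058
((631.76416015625, 256.05596923828125), (102.10213470458984, 195.53802490234375), 88.96458435058594) 44.49104337461017
 wall 1 [3.700000e-03 2.978452e+02] 12
 wall -1 [-9.300000e-03  2.097633e+02] 19Traceback (most recent call last):
  File "<stdin>", line 21, in <module>
    return _quantile_unchecked(
        a, q, axis, out, overwrite_input, method, keepdims, weights)
    return _ureduce(a,
                    func=_quantile_ureduce_func,
    ...<5 lines>...
                    overwrite_input=overwrite_input,
                    method=method)
    r = func(a, **kwargs)
    result = _quantile(arr,
                       quantiles=q,
    ...<2 lines>...
                       out=out,
                       weights=wgt)
    slices_having_nans = np.isnan(arr[-1, ...])
                                  ~~~^^^^^^^^^
IndexError: index -1 is out of bounds for axis 0 with size 0
```

Scaled: 0.017 rad / 1.5708 = 0.0108.

>>> {"method": "move_arm", "body": {"motion": [[0,0,0,0.008,-0.013,0,0.045],[0,0,0.0032,0.028,-0.047,0,0.045],[0,0,0.0064,0.054,-0.09,0,0.045],[0,0,0.0108,0.08,-0.134,0,0.045],[0,0,0.0108,0.106,-0.178,0,0.045],[0,0,0.0108,0.131,-0.22,0,0.045],[0,0,0.0108,0.149,-0.25,0,0.045],[0,0,0.0108,0.1574,-0.2637,0,0.045]]}}

```text
clock: 6.55
eef_pos: [612.6, 258.7, 198.4]
tcp_rot: [3.141, 0.002, -0.016]
contact_force: [-0.6, -0.8, -2.1]
opening: 0.666
grasp_force: 43.5
```

>>> {"method": "move_arm", "body": {"motion": [[0,0,0,0,0,0.015,0.045],[0,0,0,0,0,0.02,0.045],[0,0,0,0,0,0.02,0.045]]}}

```text
clock: 6.92
eef_pos: [611.6, 255.0, 179.3]
tcp_rot: [3.141, 0.002, -0.018]
contact_force: [-0.3, -0.6, -2.0]
opening: 0.666
grasp_force: 43.5
```

Run:
```python
from h import *
s=sensors.sense();print(s['clock'],s['eef_pos'],s['tcp_rot'],s['contact_force'],s['opening'],s['grasp_force'])
take('wrist','wrist3');take('scene','scene3');take('side','side3')
for f in('wrist3','scene3','side3'):
    z=load(f);c=cloud(z);hsv=cv2.cvtColor(z['im'],cv2.COLOR_RGB2HSV)
    m=(c[:,:,2]>40)&(c[:,:,2]<50)&(abs(c[:,:,0]-612)<135)&(abs(c[:,:,1]-256)<60)
    w=c[m]; w=w[(abs(w[:,0]-686)>38)|(abs(w[:,1]-255)>38)]
    if len(w)>20: print(f,cv2.minAreaRect(w[:,:2].astype(np.float32)),np.median(w[:,2]),len(w))
    m=(c[:,:,2]>5)&(c[:,:,2]<14)&(abs(c[:,:,0]-570)<60)&(abs(c[:,:,1]-256)<36);print(' floor',np.median(c[m][:,2]) if m.any() else 0,m.sum())
    m=(c[:,:,2]>60)&(c[:,:,2]<110)&(abs(c[:,:,0]-690)<40)&(abs(c[:,:,1]-255)<40)
    if m.any(): print(' pot',cv2.minEnclosingCircle(c[m][:,:2].astype(np.float32)))
    m=(c[:,:,2]>125)&(c[:,:,2]<205)&(abs(c[:,:,0]-612)<34)&(abs(c[:,:,1]-256)<33)
    if m.sum()>20:
        q=c[m];print(' jar',np.percentile(q[:,2],[.5,50]),q.min(0),q.max(0),m.sum())
a=np.hstack([cv2.imread('pics/scene3.png')[20:380,150:],cv2.imread('pics/wrist3.png')[:360,:]])
cv2.imwrite('pics/v3.png',cv2.resize(a,(800,int(360*800/a.shape[1]))))
```

```text
6.925 [611.61203168 254.96202812 179.28750341] [ 3.14059517e+00  1.95444579e-03 -1.81456914e-02] [-0.34350268 -0.59347645 -1.99844268] 0.6655837138991353 43.46277010627091
wrist3 ((652.136474609375, 255.9534912109375), (96.96918487548828, 158.20584106445312), 89.3160629272461) 45.344947291331835 4048
 floor 8.351662601443053 1744
 pot ((686.9339599609375, 255.19798278808594), 32.91472625732422)
 jar [140.96297609 186.51528796] [616.53475217 223.00596124 139.7586141 ] [639.83663845 288.99377976 204.98353487] 3755
scene3 ((613.1209106445312, 255.69802856445312), (98.329833984375, 239.75515747070312), 89.1977767944336) 44.71836877896405 2332
 floor 8.091146459809124 1436
 pot ((689.1591186523438, 253.4812774658203), 32.90480422973633)
 jar [139.6777051  173.57834023] [598.00338348 223.00903478 138.61318515] [641.77517307 288.95193167 204.98921276] 2364
side3 ((611.2798461914062, 255.95596313476562), (100.56401824951172, 236.868896484375), 89.01478576660156) 44.55361698316966 903
 floor 8.297998817027008 217
 pot ((683.6226806640625, 252.63449096679688), 32.86180114746094)
 jar [140.39008811 169.0268559 ] [580.28427656 223.26605713 139.98148725] [637.01802476 256.71174619 204.9031407 ] 872
```

View pics/v3.png

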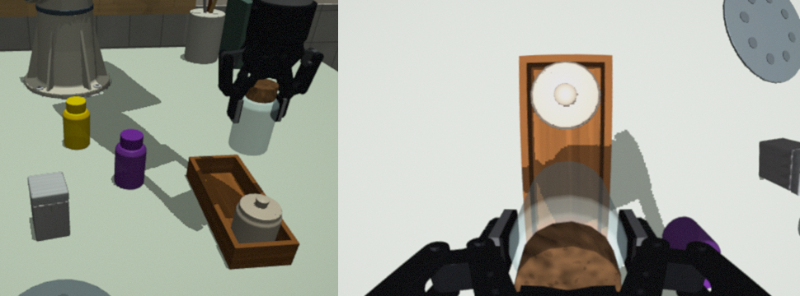

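The scene half shows the jar held upright over the box at (255,120). The wrist half shows a free floor beside the pot (565,95). The jar's underside is 39 mm below the TCP and the floor is at 8.2, so I'm setting it down.

>>> {"method": "move_arm", "body": {"motion": [[0,0,0,0.0005,-0.0005,0.015,0.045],[0,0,0,0.0005,-0.0005,0.04,0.045],[0,0,0,0.0005,-0.0005,0.065,0.045],[0,0,0,0.0005,-0.0005,0.09,0.045],[0,0,0,0.0005,-0.0005,0.11,0.045],[0,0,0,0.0005,-0.0005,0.12,0.045],[0,0,0,0.0005,-0.0005,0.126,0.045],[0,0,0,0.0005,-0.0005,0.128,0.045]]}}

```text
clock: 8.07
eef_pos: [613.4, 256.8, 52.5]
tcp_rot: [-3.141, -0.001, -0.017]
contact_force: [-0.6, 0.3, -2.2]
opening: 0.665
grasp_force: 43.5
```

>>> {"method": "move_arm", "body": {"motion": [[0,0,0,0,0,0.001,0.045],[0,0,0,0,0,0.0015,0.045],[0,0,0,0,0,0.0015,0.045]]}}

```text
clock: 8.45
eef_pos: [613.2, 256.8, 51.1]
tcp_rot: [-3.141, -0.0, -0.017]
contact_force: [0.0, 0.2, -2.2]
opening: 0.669
grasp_force: 43.5
```

>>> {"method": "move_arm", "body": {"motion": [[0,0,0,-0.0005,0.0005,0.001,0.045],[0,0,0,-0.0005,0.0005,0.002,0.045],[0,0,0,-0.0005,0.0005,0.0025,0.045],[0,0,0,-0.0005,0.0005,0.0025,0.045]]}}

```text
clock: 8.95
eef_pos: [612.6, 256.2, 49.2]
tcp_rot: [3.142, -0.0, -0.017]
contact_force: [-4.3, -1.9, 6.9]
opening: 0.666
grasp_force: 44.4
```

>>> {"method": "move_arm", "body": {"motion": [[0,0,0,0,0,0.0005,0.045],[0,0,0,0,0,0.001,0.045],[0,0,0,0,0,0.001,0.045]]}}

```text
clock: 9.32
eef_pos: [612.7, 256.2, 49.2]
tcp_rot: [-3.142, -0.0, -0.017]
contact_force: [-6.0, -1.9, 15.1]
opening: 0.663
grasp_force: 45.1
```

It's resting on the floor, so I'll open gently and rise.

>>> {"method": "move_arm", "body": {"motion": [[0,0,0,0,0,-0.0005,0.06],[0,0,0,0,0,-0.001,0.064],[0,0,0,0,0,-0.001,0.068],[0,0,0,0,0,-0.001,0.074],[0,0,0,0,0,-0.001,0.078],[0,0,0,0,0,-0.001,0.078]]}}

```text
clock: 10.07
eef_pos: [612.6, 256.2, 48.2]
tcp_rot: [3.142, 0.0, -0.017]
contact_force: [0.0, -0.2, 0.7]
opening: 0.911
grasp_force: 0.0
```

>>> {"method": "move_arm", "body": {"motion": [[0,0,0,0,0,-0.01,0.08],[0,0,0,0,0,-0.03,0.08],[0,0,0,0,0,-0.06,0.08],[0,0,0,0,0,-0.095,0.08],[0,0,0,0,0,-0.13,0.08],[0,0,0,0,0,-0.16,0.08],[0,0,0,0,0,-0.175,0.08],[0,0,0,0,0,-0.18,0.085]]}}

```text
clock: 11.08
eef_pos: [612.9, 256.4, 229.7]
tcp_rot: [-3.141, -0.002, -0.017]
contact_force: [-0.0, -0.3, -0.3]
opening: 0.992
grasp_force: 0.0
```

Run:
```python
from h import *
s=sensors.sense();print(s['clock'],s['eef_pos'],s['tcp_rot'],s['contact_force'],s['opening'])
take('wrist','wrist4');take('scene','scene4');take('side','side4')
for f in('wrist4','scene4','side4'):
    z=load(f);c=cloud(z)
    m=(c[:,:,2]>107)&(c[:,:,2]<118)&(abs(c[:,:,0]-612)<40)&(abs(c[:,:,1]-256)<40)
    if m.any(): print(f,' cork',cv2.minEnclosingCircle(c[m][:,:2].astype(np.float32)),np.median(c[m][:,2]))
    m=(c[:,:,2]>86)&(c[:,:,2]<98)&(abs(c[:,:,0]-615)<50)&(abs(c[:,:,1]+54)<50)
    t=c[m]
    if len(t)>20: print(' tin',cv2.minAreaRect(t[:,:2].astype(np.float32)))
```

```text
11.075 [612.87992907 256.36665086 229.67896539] [-3.14084043e+00 -1.62706127e-03 -1.72251775e-02] [-0.03386963 -0.26816605 -0.34015612] 0.9924778954903514
wrist4  cork ((611.9724731445312, 255.67276000976562), 20.918073654174805) 112.2284467757417
 tin ((615.3087768554688, -52.78123092651367), (55.5709114074707, 57.93320846557617), 8.773179054260254)
scene4  cork ((613.0739135742188, 254.78024291992188), 22.186372756958008) 111.79997785569407
 tin ((616.2596435546875, -54.1915283203125), (57.184207916259766, 55.98971939086914), 7.802051067352295)
side4  cork ((609.7197265625, 255.31216430664062), 21.897424697875977) 111.88220062450472
 tin ((613.2462158203125, -54.81658172607422), (56.58910369873047, 56.21516799926758), 8.077415466308594)
```

The jar stands upright with its top at 112 at (612,255.7). Next I move to the tin.

Scaled: -0.162 rad / 1.5708 = -0.1031.

>>> {"method": "move_arm", "body": {"motion": [[0,0,-0.0064,0,0.015,0,0.085],[0,0,-0.0255,0.001,0.055,0,0.085],[0,0,-0.0446,0.003,0.105,0,0.085],[0,0,-0.0637,0.004,0.16,0,0.085],[0,0,-0.0828,0.005,0.215,0,0.085],[0,0,-0.0955,0.006,0.265,0,0.085],[0,0,-0.1031,0.007,0.298,0,0.085],[0,0,-0.1031,0.007,0.3103,0,0.085]]}}

```text
clock: 12.22
eef_pos: [613.4, -56.6, 227.4]
tcp_rot: [-3.142, 0.001, 0.143]
contact_force: [-0.9, 0.7, -0.8]
opening: 0.997
grasp_force: 0.0
```

>>> {"method": "move_arm", "body": {"motion": [[0,0,0,0,0,0,0.085],[0,0,0,0,0,0,0.085]]}}

```text
clock: 12.48
eef_pos: [614.1, -53.2, 228.0]
tcp_rot: [-3.141, 0.0, 0.145]
contact_force: [1.0, -0.4, 0.2]
opening: 0.997
grasp_force: 0.0
```

Run:
```python
from h import *
s=sensors.sense();print(s['clock'],s['eef_pos'],s['tcp_rot'],s['contact_force'],s['opening'])
take('wrist','wrist5')
z=load('wrist5');c=cloud(z)
m=(c[:,:,2]>86)&(c[:,:,2]<98)&(abs(c[:,:,0]-615)<45)&(abs(c[:,:,1]+54)<45)
t=c[m];r=cv2.minAreaRect(t[:,:2].astype(np.float32));print(r,np.median(t[:,2]),len(t))
e=s['eef_pos'];y=s['tcp_rot'][2];d=np.array(r[0])-e[:2];print('tool dx,dy',d@[np.cos(y),np.sin(y)],d@[np.sin(y),-np.cos(y)])
```

```text
12.475 [614.07478738 -53.17978503 228.01052895] [-3.14109597e+00  4.34905438e-04  1.45420816e-01] [ 0.97953048 -0.41397174  0.16168302] 0.9971489130313828
((615.6129760742188, -53.86610412597656), (55.67301559448242, 56.48410415649414), 8.318636894226074) 92.21093369346733 3879
tool dx,dy 1.4224994454137987 0.9019721156261289
```

View pics/wrist5.png

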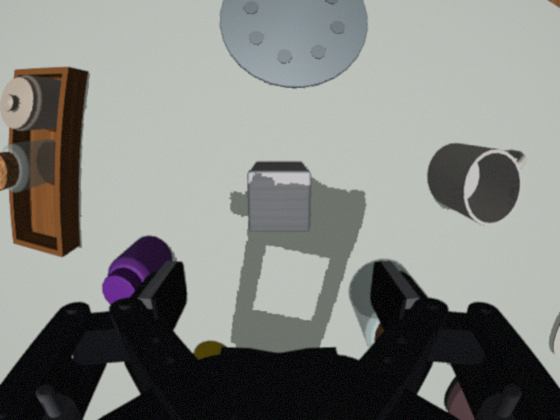

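The wrist view shows the tin square between the fingers at (280,200), with the jar standing in the box beside the pot at the left. Descending to grip the tin.

>>> {"method": "move_arm", "body": {"motion": [[0,0,0,0.001,0.0005,0.03,0.085],[0,0,0,0.001,0.0005,0.065,0.085],[0,0,0,0.001,0.0005,0.1,0.085],[0,0,0,0.001,0.0005,0.13,0.085],[0,0,0,0.001,0.0005,0.155,0.085],[0,0,0,0.001,0.0005,0.172,0.085],[0,0,0,0.001,0.0005,0.184,0.085],[0,0,0,0.001,0.0005,0.188,0.085]]}}

```text
clock: 13.52
eef_pos: [615.3, -54.2, 39.9]
tcp_rot: [-3.142, 0.0, 0.145]
contact_force: [0.2, 0.6, -0.6]
opening: 0.994
grasp_force: 0.0
```

>>> {"method": "move_arm", "body": {"motion": [[0,0,0,0,0,0,0.07],[0,0,0,0,0,0,0.065],[0,0,0,0,0,0,0.06],[0,0,0,0,0,0,0.056],[0,0,0,0,0,0,0.05],[0,0,0,0,0,0,0.045],[0,0,0,0,0,0,0.045],[0,0,0,0,0,0,0.045]]}}

```text
clock: 14.52
eef_pos: [615.6, -54.3, 40.8]
tcp_rot: [-3.142, -0.001, 0.145]
contact_force: [-1.6, 2.3, 5.2]
opening: 0.651
grasp_force: 40.9
```

>>> {"method": "move_arm", "body": {"motion": [[0,0,0,0,0,-0.005,0.045],[0,0,0,0,0,-0.02,0.045],[0,0,0,0,0,-0.04,0.045],[0,0,0,0,0,-0.07,0.045],[0,0,0,0,0,-0.1,0.045],[0,0,0,0,0,-0.13,0.045],[0,0,0,0,0,-0.15,0.045],[0,0,0,0,0,-0.16,0.045]]}}

```text
clock: 15.52
eef_pos: [615.9, -54.6, 202.8]
tcp_rot: [3.141, -0.003, 0.145]
contact_force: [0.1, 0.2, -3.3]
opening: 0.651
grasp_force: 42.3
```

Scaled: 0.162 rad / 1.5708 = 0.1031.

>>> {"method": "move_arm", "body": {"motion": [[0,0,0.0064,-0.001,-0.015,0,0.045],[0,0,0.0191,-0.005,-0.055,0,0.045],[0,0,0.0382,-0.009,-0.105,0,0.045],[0,0,0.0573,-0.013,-0.16,0,0.045],[0,0,0.0764,-0.018,-0.215,0,0.045],[0,0,0.0891,-0.022,-0.265,0,0.045],[0,0,0.0987,-0.025,-0.304,0,0.045],[0,0,0.1031,-0.0264,-0.3186,0,0.045]]}}

```text
clock: 16.52
eef_pos: [541.4, 259.3, 199.3]
tcp_rot: [3.141, 0.002, -0.015]
contact_force: [0.7, 0.1, -2.2]
opening: 0.653
grasp_force: 42.7
```

>>> {"method": "move_arm", "body": {"motion": [[0,0,0,0,0,0.015,0.045],[0,0,0,0,0,0.02,0.045],[0,0,0,0,0,0.02,0.045]]}}

```text
clock: 16.9
eef_pos: [542.9, 255.5, 179.2]
tcp_rot: [3.141, 0.002, -0.019]
contact_force: [0.7, 0.6, -1.8]
opening: 0.648
grasp_force: 42.7
```

Run:
```python
from h import *
s=sensors.sense();e=s['eef_pos'];print(s['clock'],e,s['tcp_rot'],s['contact_force'],s['opening'],s['grasp_force'])
for n in('wrist','scene','side'):
    f=n+'6';take(n,f);z=load(f);c=cloud(z)
    m=(c[:,:,2]>107)&(c[:,:,2]<116)&(abs(c[:,:,0]-612)<40)&(abs(c[:,:,1]-256)<40)
    if m.any(): print(f,' cork',cv2.minEnclosingCircle(c[m][:,:2].astype(np.float32)),np.median(c[m][:,2]))
    m=(c[:,:,2]>130)&(c[:,:,2]<165)&(abs(c[:,:,0]-e[0])<40)&(abs(c[:,:,1]-e[1])<38)
    if m.sum()>20: print(' tin',np.percentile(c[m][:,2],.5),c[m].min(0),c[m].max(0),cv2.minAreaRect(c[m][:,:2].astype(np.float32)))
    m=(c[:,:,2]>40)&(c[:,:,2]<50)&(c[:,:,0]<510)&(c[:,:,0]>485)&(abs(c[:,:,1]-256)<35)
    if m.sum()>20: print(' near wall x',np.percentile(c[m][:,0],[2,50,98]),m.sum())
a=np.hstack([cv2.imread('pics/scene6.png')[20:380,150:],cv2.imread('pics/wrist6.png')[:360,:]])
cv2.imwrite('pics/v6.png',cv2.resize(a,(800,int(360*800/a.shape[1]))))
```

```text
16.9 [542.93974351 255.51261309 179.20299452] [ 3.14051339e+00  1.74543227e-03 -1.86002791e-02] [ 0.65980646  0.57914589 -1.80879865] 0.6483292803370491 42.65750418417156
wrist6  cork ((611.6549072265625, 255.9951934814453), 20.954591751098633) 112.32429907762588
 tin 143.03466123786836 [568.39872008 229.00918383 141.95183971] [570.63381451 282.28617527 164.99590271] ((569.6301879882812, 255.6356964111328), (53.282936096191406, 1.4450933933258057), 88.89388275146484)
scene6  cork ((613.4484252929688, 254.82696533203125), 21.347509384155273) 111.94615807707049
 tin 140.19138181332315 [517.75207795 227.06148961 139.49487095] [573.10688455 282.69766865 164.98621298] ((557.998046875, 242.6582794189453), (75.0074462890625, 40.16797637939453), 47.08323669433594)
 near wall x [495.02749797 502.0678393  504.99373283] 232
side6  cork ((608.664306640625, 254.57138061523438), 21.68720817565918) 111.88682256385277
 tin 140.4666185255783 [513.48061095 225.32833303 140.19961672] [566.56366296 280.50331835 164.81188146] ((528.2685546875, 241.3138427734375), (37.63301467895508, 74.23849487304688), 46.54407501220703)
 near wall x [493.08750358 496.53076922 501.12057206] 83
```

View pics/v6.png

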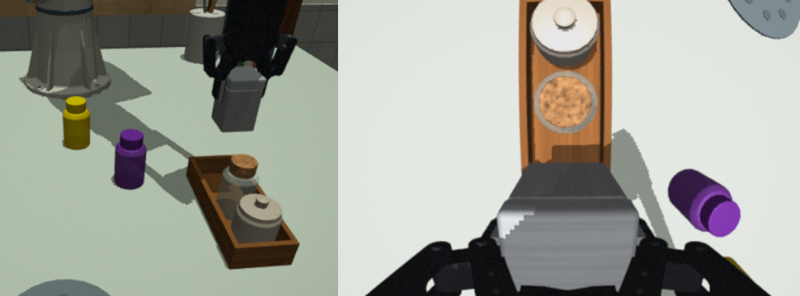

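The scene half shows the tin held upright over the near end at (238,100). In the wrist half the jar is centred at (565,100) and there is clear floor below the tin. Tin and jar are about 12 mm apart, so I'm lowering it.

>>> {"method": "move_arm", "body": {"motion": [[0,0,0,0,0,0.015,0.045],[0,0,0,0,0,0.04,0.045],[0,0,0,0,0,0.065,0.045],[0,0,0,0,0,0.09,0.045],[0,0,0,0,0,0.11,0.045],[0,0,0,0,0,0.12,0.045],[0,0,0,0,0,0.126,0.045],[0,0,0,0,0,0.128,0.045]]}}

```text
clock: 18.05
eef_pos: [543.4, 257.0, 52.3]
tcp_rot: [-3.141, -0.0, -0.017]
contact_force: [-0.6, -0.4, -2.6]
opening: 0.648
grasp_force: 42.7
```

>>> {"method": "move_arm", "body": {"motion": [[0,0,0,0,0,0.001,0.045],[0,0,0,0,0,0.002,0.045],[0,0,0,0,0,0.0025,0.045],[0,0,0,0,0,0.003,0.045],[0,0,0,0,0,0.003,0.045]]}}

```text
clock: 18.68
eef_pos: [543.2, 257.0, 49.3]
tcp_rot: [-3.142, -0.0, -0.017]
contact_force: [-0.6, -0.3, -3.4]
opening: 0.649
grasp_force: 42.7
```

>>> {"method": "move_arm", "body": {"motion": [[0,0,0,0,0,0.0005,0.045],[0,0,0,0,0,0.001,0.045],[0,0,0,0,0,0.001,0.045]]}}

```text
clock: 19.05
eef_pos: [543.4, 257.1, 48.8]
tcp_rot: [-3.141, -0.0, -0.017]
contact_force: [-1.1, 0.2, 5.5]
opening: 0.649
grasp_force: 42.8
```

>>> {"method": "move_arm", "body": {"motion": [[0,0,0,0,0,0.0005,0.045],[0,0,0,0,0,0.0005,0.045],[0,0,0,0,0,0,0.058],[0,0,0,0,0,-0.0005,0.062],[0,0,0,0,0,-0.0005,0.066],[0,0,0,0,0,-0.0005,0.072],[0,0,0,0,0,-0.0005,0.078],[0,0,0,0,0,-0.0005,0.078]]}}

```text
clock: 20.05
eef_pos: [543.2, 257.0, 48.7]
tcp_rot: [3.142, 0.0, -0.017]
contact_force: [0.3, 0.6, -0.2]
opening: 0.914
grasp_force: 0.0
```

>>> {"method": "move_arm", "body": {"motion": [[0,0,0,0,0,-0.01,0.08],[0,0,0,0,0,-0.03,0.08],[0,0,0,0,0,-0.06,0.08],[0,0,0,0,0,-0.095,0.08],[0,0,0,0,0,-0.13,0.08],[0,0,0,0,0,-0.16,0.08],[0,0,0,0,0,-0.175,0.08],[0,0,0,0,0,-0.18,0.08]]}}

```text
clock: 21.05
eef_pos: [543.5, 257.1, 230.1]
tcp_rot: [-3.141, -0.002, -0.017]
contact_force: [-0.4, -0.0, -0.6]
opening: 0.939
grasp_force: 0.0
```

Run:
```python
from h import *
s=sensors.sense();e=s['eef_pos'];print(s['clock'],e,s['contact_force'])
for n in('wrist','scene','side'):
    f=n+'7';take(n,f);z=load(f);c=cloud(z)
    m=(c[:,:,2]>107)&(c[:,:,2]<116)&(abs(c[:,:,0]-612)<40)&(abs(c[:,:,1]-256)<40)
    if m.any(): print(f,' cork',cv2.minEnclosingCircle(c[m][:,:2].astype(np.float32)),np.percentile(c[m][:,2],[5,50,95]))
    m=(c[:,:,2]>96)&(c[:,:,2]<106)&(abs(c[:,:,0]-543)<33)&(abs(c[:,:,1]-257)<38)
    if m.sum()>20: print(' tin',np.percentile(c[m][:,2],[5,50,95]),cv2.minAreaRect(c[m][:,:2].astype(np.float32)))
    m=(c[:,:,2]>118)&(c[:,:,2]<130)&(abs(c[:,:,0]-500)<50)&(abs(c[:,:,1]+205)<50)
    if m.sum()>20: print(' large',cv2.minAreaRect(c[m][:,:2].astype(np.float32))[0])
a=np.hstack([cv2.imread('pics/scene7.png')[20:380,150:],cv2.imread('pics/wrist7.png')[:360,:]])
cv2.imwrite('pics/v7.png',cv2.resize(a,(800,int(360*800/a.shape[1]))))
```

```text
21.05 [543.46244075 257.09027178 230.05875756] [-0.42281276 -0.02902904 -0.62619003]
wrist7  cork ((611.7615966796875, 256.09649658203125), 20.988479614257812) [111.13729133 112.32110223 113.50028817]
 tin [ 98.66260676 100.2204552  101.35917141] ((543.2628173828125, 257.52783203125), (56.54213333129883, 55.992828369140625), 88.87368774414062)
scene7  cork ((612.9014892578125, 254.71621704101562), 21.936443328857422) [108.010156   111.85667587 112.88432046]
 tin [ 97.1837759   99.89854331 100.88312428] ((543.0418090820312, 256.2229919433594), (55.83028030395508, 60.4255485534668), 89.66133880615234)
 large (501.04644775390625, -205.27383422851562)
side7  cork ((609.5103759765625, 254.49697875976562), 21.025318145751953) [108.33972944 111.85649794 113.04496821]
 tin [ 97.27315081  99.86410744 101.07042848] ((540.7318725585938, 257.21063232421875), (55.826168060302734, 58.507808685302734), 0.2986640930175781)
 large (497.33013916015625, -205.7793731689453)
```

View pics/v7.png

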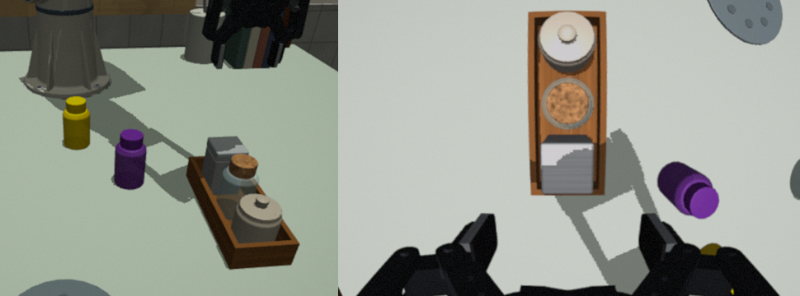

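The pictures show pot, jar and tin in a row, upright in the box (wrist half: 565,40; 567,103; 567,165). Their tops are at 112 and 100 mm, as expected on the floor. The large jar hasn't moved and the gripper is clear.

```bash
python3 -c "
from rig import order; print(order.sign_off())"
```

```text
the job is handed in; nothing more can be done
None
```

The small jar and the tin stand upright on the tea box's floor beside the pot, the larger jar hasn't moved, and the job was handed in at about 21 s on the robot's clock.

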